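# Flip the rinsed mixing palette over the drainer's edge to drain

### The arm

A 6-joint arm with a two-finger parallel gripper is mounted at the origin on the work surface. World frame = base frame: x ahead of the robot, y to its left, z up, the work surface at z = 0. Lengths are in m, angles in degrees, forces in N, time in s.
With the tool pointing down it reaches from about 0.4 to 0.825 m from the base axis. Payload 7 kg.
Tool frame: the origin (TCP) lies at the very end of the fingers, on their centre line; the grasp point (between the pads) lies 19 mm behind it (r.hold_point_z is the distance from the TCP to the grasp point, in m); z points along the fingers, y is the line along which they close (so a half turn about z gives the same grasp; the last joint's range is limited). The gripper opens to 88 mm and grips with 3 to 60 N. Pads are 19 mm wide; open, the fingers measure 130 mm over their backs; the gripper's body (78 mm by 193 mm) begins 47 mm behind the grasp point.
Start: joints at [-49.784, 20.546, 0.682, 0, -70.136, -16.507], TCP at [0.271, -0.618, 0.204] pointing down, gripper open.
Joint ranges: [-176.03, 176.03], [-82.01, 121.73], [-58.28, 71.71], [-173.87, 95.51], [-174.79, -0.11], [-173.66, 173.66]. Speed limits (degrees/s): [136.94, 136.94, 172.46, 180, 180, 180].

### API

Orientations are given as [roll, pitch, yaw] about the fixed x, y, z axes, in that order (R = Rz(yaw) Ry(pitch) Rx(roll)).
In Python, from plant import telemetry, vision, workorder, r gives the robot as it stands.
- The arm moves only by the tool move_arm, never from a script. Its argument "plan" is a list of rows, each a list of 7 numbers: the opening, from -1 (shut) to 1 (fully open), so that 0 is half open, then the shift along the world's x, y, z in m, then the turn, a rotation vector about the world's x, y, z in degrees. In form: [[fingers, dx, dy, dz, ax, ay, az], ...]. A call has 1 to 20 rows; each row shifts and turns the commanded pose from where the row before left it; what a row does not reach is not made up. A row lasts 1/8 s, in which the tool goes at most 62.5 mm and 10.7 degrees, less where a joint would pass 70% of its speed; a pose out of reach is approached as far as the arm can. A call is refused whole if a number of a shift passes 0.0625 or a number of a turn 10.7, either way. A call with a gripper value outside its range is refused whole. The fingers move at their own pace and stop on an object; "force" is the grip in N (left out, the last holds). Time passes only in rows, so rows that do not move let the fingers close. It gives the time, the measured TCP pose, the force, the opening and the grip force at its end, in the units of the state.
- telemetry.get_state(): the state, without advancing time (a new reading comes with each control period).
- vision.capture(name): name is "scene" or "top"; returns a dict with "img" (400x640x3 uint8, red, green, blue), "depth" (400x640 float32, m along the optical axis (not along the pixel's ray), 0 where there is no reading), "intrinsics" (3x3 intrinsics, pixels), "R" (3x3) and "t" (3): a world point X has camera coordinates R X + t. Camera axes: x right, y down, z forward; pixel columns grow to the right and rows downward; lengths in m; the calibration is good to about 2 mm. A picture is of the moment at which its call begins.
- workorder.close_job(): hands the job in; it is judged then, once.
The state is a dict: "time_s": time; "joints": joint angles; "qd": joint speeds; "joint_torque": joint torques, N m; "tcp_pos": TCP position; "eef_rot": TCP orientation; "contact_force": force on the tool from outside, world axes, zero at the start; "moment": the same for the moment, N m; "gripper_width": finger opening in m; "gripper_force": force on a finger pad.
Only numpy, scipy, OpenCV 4.12 (cv2) and the standard library are available. Lean on these libraries where they do the work, as an engineer would, in place of code of your own. Each camera call takes 0.05 s, during which the arm holds its last target. There are 200 camera calls.

### The job

Turn the rinsed nine-well palette over so that it drains: push it flat across the mat against the front edge of the bamboo drainer, tip it up there and over that edge so that it lies wells-down on the slats, then push it back until it sits square against the back fence, between the cup and the dish. It is too wide to grip: work with the fingertips only, never lift it clear or carry it, and leave everything else as it stands.

Things in the scene. Friction and masses are not known exactly. Their poses are not given: they have to be found in the camera images.
- palette: Square cream melamine palette, nine 23 mm wells on its upper side, 120 g, unbreakable, 14 mm thick, lying wells-up on the mat (mat top 8 mm above the table). Rim 96 x 96 mm, from 8 to 14 mm above its underside, on a foot 84 x 84 mm, 8 mm high: the rim overhangs by 6 mm. Origin at the centre of the underside; z points out of the wells side (up now, down when done); x and y parallel to its sides.
- palette_center (a point): Centre of the palette, 7 mm above its underside, half-way through its thickness. It starts 85 to 140 mm from the drainer's front edge, up to 20 degrees out of square with it.
- palette_edge_a (a point): Middle of the rim's side facing the palette's +x, 48 mm from the centre, 11 mm above the underside. When one side is pressed at 5 to 15 N against the drainer's front edge, a fingertip set low on the opposite side and drawn upwards takes that side up with it by friction.
- palette_edge_b (a point): Middle of the rim's side facing the palette's -x, 48 mm from the centre, 11 mm above the underside. From about 20 degrees of tilt a forward push on the raised side tips the palette on; some 10 to 20 degrees past upright it falls onto the slats by itself, as is meant.
- palette_edge_c (a point): Middle of the rim's side facing the palette's +y, 48 mm from the centre, 11 mm above the underside. After the flip up to 20 mm of the palette stick out over the drainer's front edge.
- palette_edge_d (a point): Middle of the rim's side facing the palette's -y, 48 mm from the centre, 11 mm above the underside.
- drainer: Bamboo drainer, fixed: slatted bed 340 mm long (its y), 132 mm deep (its x), top 16 mm above the mat. Origin mid-underside, on the mat; z up; x points from the front edge to the back fence, roughly to the robot's left (world +y). Front edge: upright face 16 mm high at x = -66 mm, towards the palette. Fence: inner face at x = +54 mm, 12 mm thick, rising 26 mm above the bed. Free bed from y = -95 to +95 mm.
- cup: Upturned white cup, 68 mm across and 62 mm high, near one end of the drainer's bed. Origin at the middle of its mouth, which is down. Leave it alone.
- dish: Upturned small white dish, 66 mm across and 22 mm high, near the other end of the bed. Origin at the middle of its mouth, which is down. Leave it alone.
- beaker: Glass beaker, 52 mm across and 62 mm high, standing on the mat beside the palette. Origin under its centre. Leave it alone.
- pot: Small terracotta pot with a steel collar, 50 mm across and 46 mm high, standing on the mat on the other side of the palette. Origin under its centre. Leave it alone.
- brush: Slim paint brush, 190 mm long, lying on the mat behind the drainer's fence. Origin under its middle. Leave it alone.
- spatula: Steel modelling spatula, 170 mm long, lying on the mat behind the drainer's fence. Origin under its middle. Leave it alone.
- vase: Red bottle vase, 124 mm across and 215 mm high, on the right of the mat. Origin under its centre. Leave it alone.
- tub: Clear tub of plastic modelling tools, 128 mm across, to the right on the mat. Origin under its centre. Leave it alone.
Not all that is in view belongs to the job. There is more than one size of the palette; the one meant has the size given above.

How it is judged (in metres and radians):
On the way, in this order (a step that is already met when the one before it is completed fails the run):
1. the palette lies flat on the mat, wells up, pushed against the drainer's front edge (contact force between palette and drainer above 1 N and x of palette_center in the frame of drainer below -0.1 m and angle between palette's own z axis and vertical below 0.15 rad and z of palette_center in the frame of drainer below 0.015 m), for 0.1 s.
2. the palette is tipped up by 35 to 85 degrees, resting against the drainer (angle between palette's own z axis and vertical between 0.6 and 1.5 rad and contact force between palette and drainer above 0.05 N), for 0.1 s.
3. the palette lies wells-down on the drainer's bed (angle between palette's own z axis and vertical above 3 rad and x of palette_center in the frame of drainer above -0.07 m and z of palette_center in the frame of drainer below 0.028 m), for 0.1 s.
At the end, for the whole second after the job is handed in: the palette lies wells-down and flat (within 6 degrees) on the drainer's bed, its centre within 8 mm short of where it is when square against the back fence, wholly on the bed, at rest (x of palette_center in the frame of drainer between -0.002 and 0.012 m and y of palette_center in the frame of drainer between -0.12 and 0.12 m and z of palette_center in the frame of drainer between 0.0185 and 0.0275 m and angle between palette's own z axis and vertical above 3.04 rad and linear speed of palette below 0.01 m/s and angular speed of palette below 0.1 rad/s); the robot touches nothing.
It fails at once if the palette is lifted clear or carried: all four of its sides are more than 20 mm above the drainer's bed (z of each of palette_edge_a, palette_edge_b, palette_edge_c, palette_edge_d in the frame of drainer above 0.036 m).
It fails at once if the cup or the dish on the drainer is moved by more than 15 mm (distance of any of cup, dish from where it was at the start of the episode above 0.015 m).
It fails at once if the beaker or the pot is moved by more than 15 mm (distance of any of beaker, pot from where it was at the start of the episode above 0.015 m).
It fails at once if the brush, spatula, vase or tub is moved by more than 15 mm (distance of any of brush, spatula, vase, tub from where it was at the start of the episode above 0.015 m).
It also fails if it takes over 67 s, if anything falls off the work surface, if the arm or the gripper's body presses on something with over 40 N, if the wrist force passes 120 N, or if a joint passes its speed limit or range.

## Working session

There is one attempt and no reset: what is moved stays moved. The work goes in short steps, Python scripts to look and compute and a tool call to move; the robot and the scene stay as the last step left them, time stands still between calls to the robot, and variables do not carry over. Pictures are saved under pics/ and viewed, at most 10 in all, crops included, and the job is handed in when it is done.

Besides the shell and the picture viewer there is one more tool, called after "Call:" as name(argument=value, ...) on one line, values as JSON. move_arm: Moves the arm, as the interface text tells. Its arguments: {"type":"object","properties":{"plan":{"type":"array"},"force":{"type":"number"}},"required":["plan"]}

```bash
mkdir -p pics; ls; python3 - <<'E'
from plant import telemetry, vision, r
import cv2,numpy as np
for n in("scene","top"):
    c=vision.capture(n); cv2.imwrite(f"pics/{n}0.png",c["img"][:,:,::-1]); np.savez(f"{n}0.npz",**c)
    print(n,c["R"].round(3).tolist(),c["t"],c["intrinsics"].tolist())
s=telemetry.get_state(); print(s, r.hold_point_z)
E
```

```text
pics
scene [[-0.769, 0.639, -0.015], [0.44, 0.512, -0.738], [-0.464, -0.574, -0.675]] [ 0.49522347 -0.17780832  1.45993304] [[421.6576499299319, 0.0, 325.54310679193185], [0.0, 421.6576499299319, 200.62660226155458], [0.0, 0.0, 1.0]]
top [[-0.073, -0.997, 0.004], [-0.971, 0.07, -0.231], [0.23, -0.021, -0.973]] [-0.0129004   0.59098125  0.90091498] [[371.7179149835942, 0.0, 320.527994022346], [0.0, 371.7179149835942, 199.0154035448411], [0.0, 0.0, 1.0]]
{'time_s': 0.1, 'joints': array([-4.97842338e+01,  2.05872007e+01,  6.37832471e-01, -1.73615326e-02,
       -7.01356302e+01, -1.65068783e+01]), 'qd': array([ 0.02622499, -0.13830371,  0.10643194, -0.04927709,  0.03110017,
        0.05047492]), 'joint_torque': array([-1.74162797e-03, -5.84163845e+01,  2.93750507e+01,  7.01556623e+00,
        1.01876157e-02, -4.67222139e-05]), 'tcp_pos': array([ 0.27118502, -0.61760522,  0.20361001]), 'eef_rot': array([ 1.79913867e+02, -8.50373447e-03, -1.56297017e+02]), 'contact_force': array([-0.79813946, -0.20863173,  0.33450827]), 'moment': array([-0.00301971, -0.03917428,  0.02084949]), 'gripper_force': 0.0, 'gripper_width': 0.08749105965966042} 0.0188
```

View pics/top0.png

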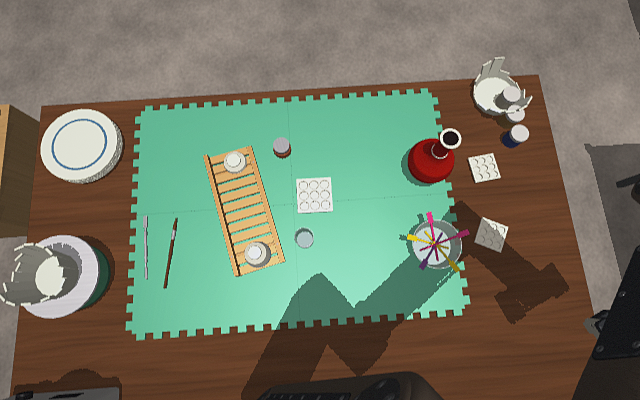

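View pics/scene0.png

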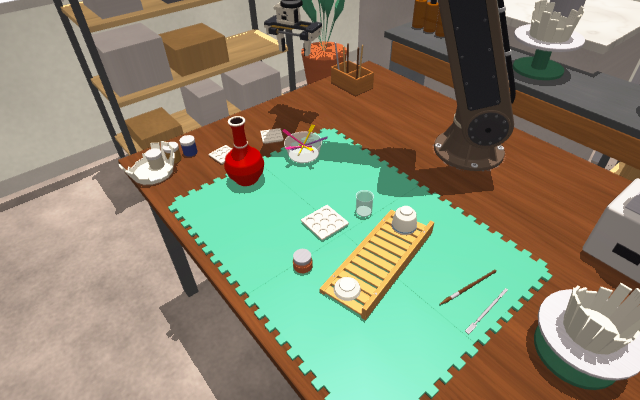

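Candidates, in the top view: the white nine-well squares at (314,195) on the mat, and at (484,167) and (491,234) on the bare table to the right, which are smaller. I choose (314,195), which lies on the mat before the drainer between beaker (304,238) and pot (282,148). Now I'll measure it and check it in a crop.

```bash
cat > h.py <<'E'
import numpy as np,cv2
def cloud(c):
    K=c["intrinsics"];d=c["depth"].astype(float);v,u=np.mgrid[:400,:640]
    p=np.stack([(u-K[0,2])/K[0,0]*d,(v-K[1,2])/K[1,1]*d,d],-1)
    return (p-c["t"])@c["R"]
def rect(P):
    return cv2.minAreaRect((P[:,:2]*1000).astype(np.float32))
E
python3 - <<'E'
from h import *
for n in("top","scene"):
    c=dict(np.load(n+"0.npz"));X=cloud(c);im=c["img"].astype(int)
    hsv=cv2.cvtColor(c["img"],cv2.COLOR_RGB2HSV)
    white=(hsv[...,1]<60)&(hsv[...,2]>150); wood=(hsv[...,0]>8)&(hsv[...,0]<28)&(hsv[...,1]>80)&(hsv[...,2]>120)
    green=(hsv[...,0]>65)&(hsv[...,0]<90)&(hsv[...,1]>80)
    if n=="top": cen=[(314,195),(484,167),(491,234)];dr=(245,210)
    else: cen=[(325,222)];dr=(380,260)
    print(n,"mat z",np.median(X[green&(c["depth"]>0)],0))
    _,L=cv2.connectedComponents(white.astype(np.uint8))
    for u,v in cen:
        P=X[(L==L[v,u])&(c["depth"]>0)]
        print("pal",len(P),rect(P),cv2.boxPoints(rect(P)).round(0).tolist(),np.median(P[:,2]))
    _,L=cv2.connectedComponents((wood&(c["depth"]>0)).astype(np.uint8))
    near=X[...,:2]-X[dr[1],dr[0],:2]
    m=wood&(np.linalg.norm(near,axis=-1)<.22)&(X[...,2]>.015)&(X[...,2]<.06)
    P=X[m];print("drainer",rect(P),cv2.boxPoints(rect(P)).round(0).tolist(),np.percentile(P[:,2],[5,50,99]))
    m2=m&(X[...,2]>.036);P=X[m2];print("fence",rect(P),cv2.boxPoints(rect(P)).round(0).tolist())
    objs={"top":dict(cup=(255,252),dish=(234,160),beaker=(304,238),pot=(282,147)),"scene":dict(cup=(404,215),dish=(347,288),beaker=(364,200),pot=(302,260))}[n]
    for k,(u,v) in objs.items():
        P=X[v-3:v+4,u-3:u+4].reshape(-1,3);print(k,np.median(P,0).round(4))
c=dict(np.load("top0.npz"));cv2.imwrite("pics/crop.png",cv2.resize(c["img"][130:280,190:350,::-1],None,fx=4,fy=4,interpolation=2))
E
```

```text
top mat z [0.55356928 0.02061767 0.00857913]
pal 1215 ((615.41796875, -39.854286193847656), (98.26853942871094, 103.72760772705078), 89.06721496582031) [[563.0, -88.0], [666.0, -90.0], [668.0, 8.0], [564.0, 10.0]] 0.020464102059642154
pal 635 ((662.9594116210938, -528.8768310546875), (79.01141357421875, 82.44821166992188), 7.718847274780273) [[618.0, -493.0], [629.0, -575.0], [708.0, -564.0], [697.0, -483.0]] 0.009044235844809557
pal 236516 ((924.6090698242188, -98.2215576171875), (3571.090087890625, 2033.0528564453125), 86.42758178710938) [[-201.0, -1817.0], [1828.0, -1944.0], [2050.0, 1621.0], [21.0, 1747.0]] 0.0007966084406793575
drainer ((592.5897216796875, 186.3497772216797), (301.740478515625, 358.5753479003906), 83.84027099609375) [[398.0, 56.0], [755.0, 17.0], [787.0, 317.0], [431.0, 356.0]] [0.02142692 0.02502531 0.05328494]
fence ((579.8519897460938, 126.2085189819336), (332.9873352050781, 238.77069091796875), 3.5143532752990723) [[406.0, 235.0], [421.0, -3.0], [753.0, 17.0], [739.0, 256.0]]
cup [0.4616 0.1161 0.0871]
dish [0.7202 0.1716 0.0469]
beaker [ 0.497  -0.0047  0.0119]
pot [0.7452 0.0383 0.055 ]
scene mat z [0.65637328 0.17352515 0.00789808]
pal 891 ((609.9345703125, -47.10017013549805), (114.47726440429688, 109.42984771728516), 88.12145233154297) [[553.0, -103.0], [663.0, -106.0], [666.0, 8.0], [557.0, 12.0]] 0.02005012954963418
drainer ((599.0253295898438, 196.15484619140625), (302.1549072265625, 369.9344177246094), 88.1057357788086) [[409.0, 51.0], [779.0, 39.0], [789.0, 341.0], [419.0, 353.0]] [0.0199135  0.02399675 0.05184442]
fence ((593.5988159179688, 120.42191314697266), (340.63507080078125, 220.3638458251953), 9.331132888793945) [[408.0, 202.0], [443.0, -16.0], [780.0, 39.0], [744.0, 257.0]]
cup [0.4778 0.1259 0.0796]
dish [0.7307 0.183  0.0453]
beaker [ 0.484  -0.0181  0.0425]
pot [0.7635 0.0541 0.0539]
```

View pics/crop.png

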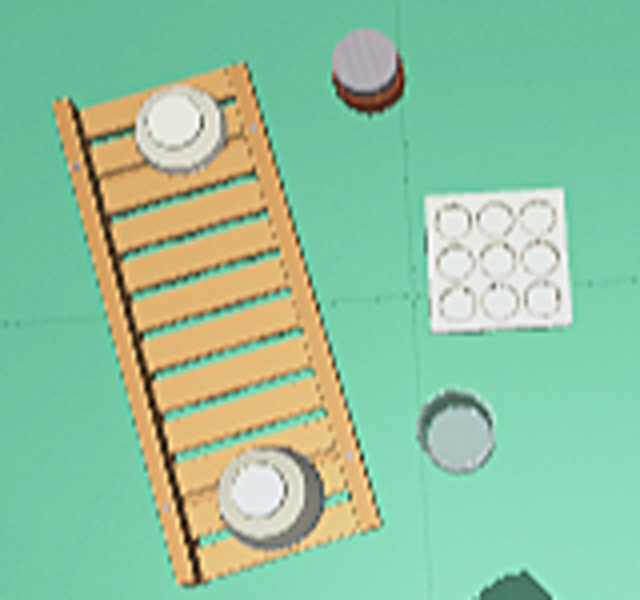

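The crop shows the nine-well palette at crop (500,260) = top (315,195). The drainer is skewed by about 15° in the image, the cup is at crop (270,495), the dish at (180,125), the beaker at (457,430) and the pot at (367,70). I'll refine the edges by intersecting rays with known planes.

```bash
cat >> h.py <<'E'
def rp(c,uv,z):
    K=c["intrinsics"];uv=np.atleast_2d(np.array(uv,float));R,t=c["R"],c["t"]
    d=np.c_[(uv[:,0]-K[0,2])/K[0,0],(uv[:,1]-K[1,2])/K[1,1],np.ones(len(uv))]@R
    o=-t@R
    return o+d*((z-o[2])/d[:,2])[:,None]
E
python3 - <<'E'
from h import *
c=dict(np.load("top0.npz"))
f=lambda L:[(190+u/4-.4,130+v/4-.4) for u,v in L]
pal=rp(c,f([(425,195),(562,188),(572,326),(432,332)]),.022)[:,:2]
print("top pal\n",pal.round(4),pal.mean(0),np.linalg.norm(pal-np.roll(pal,1,0),axis=1))
fr=rp(c,f([(243,62),(381,524)]),.024)[:,:2]; fe=rp(c,f([(55,100),(183,583)]),.050)[:,:2]
for e in(fr,fe): d=e[0]-e[1];print(e.round(4),np.linalg.norm(d),np.degrees(np.arctan2(d[1],d[0])))
print("obj cup dish beaker pot",rp(c,f([(260,488)]),.086),rp(c,f([(175,120)]),.046),rp(c,f([(455,430)]),.05),rp(c,f([(366,62)]),.054))
c=dict(np.load("scene0.npz"));hsv=cv2.cvtColor(c["img"],cv2.COLOR_RGB2HSV);white=((hsv[...,1]<60)&(hsv[...,2]>150)).astype(np.uint8)
_,L=cv2.connectedComponents(white);m=L==L[222,325]
v,u=np.nonzero(m);P=rp(c,np.c_[u,v],.022)
print("scene",rect(P))
# scene wood edges
hs=(hsv[...,0]>8)&(hsv[...,0]<28)&(hsv[...,1]>80)&(hsv[...,2]>120)
X=cloud(c);m=hs&(abs(X[...,2]-.035)<.02);m[:180]=0;m[330:]=0
_,L,S,_=cv2.connectedComponentsWithStats(m.astype(np.uint8));k=L[m];k=np.bincount(k).argmax();v,u=np.nonzero(L==k)
print(S[k],cv2.boxPoints(cv2.minAreaRect(np.c_[u,v].astype(np.float32))))
cv2.imwrite("pics/crop2.png",cv2.resize(c["img"][180:330,280:450,::-1],None,fx=4,fy=4,interpolation=2))
E
```

```text
top pal
 [[ 0.6633  0.0071]
 [ 0.6615 -0.0881]
 [ 0.5635 -0.0871]
 [ 0.5663  0.008 ]] [ 0.61366174 -0.04001449] [0.09704354 0.09523886 0.09798983 0.09517746]
[[0.7698 0.1297]
 [0.4399 0.049 ]] 0.339622660412315 13.758599250662007
[[0.7407 0.2544]
 [0.4101 0.1738]] 0.3402066904077152 13.699364017929692
obj cup dish beaker pot [[0.46274429 0.11724897 0.086     ]] [[0.7218301  0.17371888 0.046     ]] [[ 0.49476907 -0.00428718  0.05      ]] [[0.75148815 0.0406136  0.054     ]]
scene ((615.8978881835938, -39.28630447387695), (100.25743103027344, 98.49646759033203), 89.24296569824219)
[ 320  210  114  105 3850] [[319.06378 288.50098]
 [394.06183 191.62852]
 [434.17828 222.68643]
 [359.18024 319.5589 ]]
```

View pics/crop2.png

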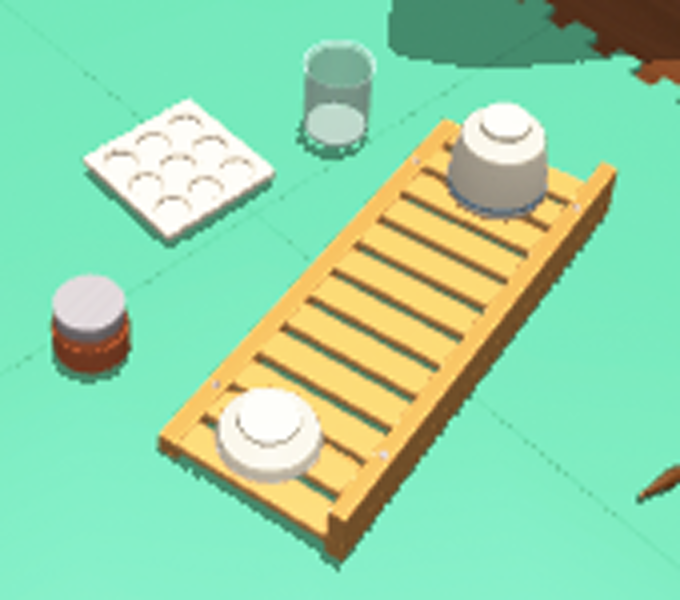

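Both views agree. The palette centre is at about (0.615, -0.040) with yaw about -1°. The drainer's front edge runs at 13.7°, so n=(-0.237,0.971) and e=(0.971,0.237), with the front face at n≈-0.059. I'll raise the arm, then go over behind the palette with the fingers half open and parallel to the edge.

Call:
move_arm(plan=[[0, 0, 0, 0.05, 0, 0, 0], [0, 0, 0, 0.05, 0, 0, 0], [0, 0.03, 0.04, 0, 0, 0, 6.67], [0, 0.032, 0.0412, 0, 0, 0, 6.67], [0, 0.032, 0.0412, 0, 0, 0, 6.67], [0, 0.032, 0.0412, 0, 0, 0, 6.67], [0, 0.032, 0.0412, 0, 0, 0, 6.67], [0, 0.032, 0.0412, 0, 0, 0, 6.67], [0, 0.032, 0.0412, 0, 0, 0, 6.67], [0, 0.032, 0.0412, 0, 0, 0, 6.67], [0, 0.032, 0.0412, 0, 0, 0, 6.67], [0, 0.032, 0.0412, 0, 0, 0, 6.67], [0, 0.032, 0.0412, 0, 0, 0, 6.67], [0, 0.03, 0.04, 0, 0, 0, 6.67], [0, 0, 0, 0, 0, 0, 0]])

```text
time_s: 1.98
tcp_pos: [0.6527, -0.123, 0.3026]
eef_rot: [179.9, 0.1, -76.0]
contact_force: [-0.6, 0.2, -0.0]
gripper_width: 0.0438
gripper_force: 0.0
```

Call:
move_arm(plan=[[0, 0, 0, -0.05, 0, 0, 0], [0, 0, 0, -0.05, 0, 0, 0], [0, 0, 0, -0.05, 0, 0, 0], [0, 0, 0, -0.05, 0, 0, 0], [0, 0, 0, -0.05, 0, 0, 0], [0, 0, 0, -0.03, 0, 0, 0], [0, 0, 0, -0.01, 0, 0, 0], [0, 0, 0, 0, 0, 0, 0], [0, 0, 0, 0, 0, 0, 0]])

```text
time_s: 3.1
tcp_pos: [0.6525, -0.1261, 0.0162]
eef_rot: [-179.9, -0.0, -76.2]
contact_force: [-0.1, -0.3, 0.8]
gripper_width: 0.0435
gripper_force: 0.0
```

```bash
python3 - <<'E'
from plant import vision,telemetry
import cv2
c=vision.capture("top");cv2.imwrite("pics/t1.png",cv2.resize(c["img"][130:280,190:350,::-1],None,fx=4,fy=4,interpolation=2))
E
```

```text
(no output)
```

View pics/t1.png

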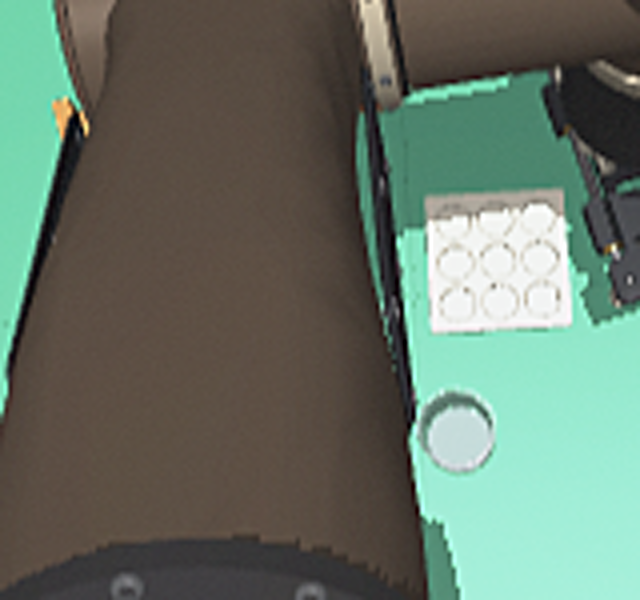

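The palette, at crop (500,260), is untouched, and the gripper is on its far side at crop (600,250). The arm hides the drainer, so I'll go by the numbers. Next I lower a little and push along n.

Call:
move_arm(plan=[[0, 0, 0, -0.004, 0, 0, 0], [0, -0.0017, 0.0068, 0, 0, 0, 0], [0, -0.0017, 0.0068, 0, 0, 0, 0], [0, -0.0017, 0.0068, 0, 0, 0, 0], [0, -0.0017, 0.0068, 0, 0, 0, 0], [0, -0.0017, 0.0068, 0, 0, 0, 0], [0, -0.0017, 0.0068, 0, 0, 0, 0], [0, -0.0017, 0.0068, 0, 0, 0, 0], [0, -0.0017, 0.0068, 0, 0, 0, 0], [0, -0.0017, 0.0068, 0, 0, 0, 0], [0, -0.0017, 0.0068, 0, 0, 0, 0], [0, -0.0017, 0.0068, 0, 0, 0, 0], [0, -0.0017, 0.0068, 0, 0, 0, 0], [0, -0.0017, 0.0068, 0, 0, 0, 0], [0, -0.0017, 0.0068, 0, 0, 0, 0], [0, 0, 0, 0, 0, 0, 0]])

```text
time_s: 5.15
tcp_pos: [0.6275, -0.0303, 0.0105]
eef_rot: [-180.0, -0.0, -76.2]
contact_force: [0.4, -0.2, -0.1]
gripper_width: 0.0438
gripper_force: 0.0
```

```bash
python3 - <<'E'
from plant import vision,telemetry
import cv2
c=vision.capture("scene");cv2.imwrite("pics/s1.png",cv2.resize(c["img"][150:330,270:460,::-1],None,fx=3,fy=3,interpolation=2))
E
```

```text
(no output)
```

View pics/s1.png

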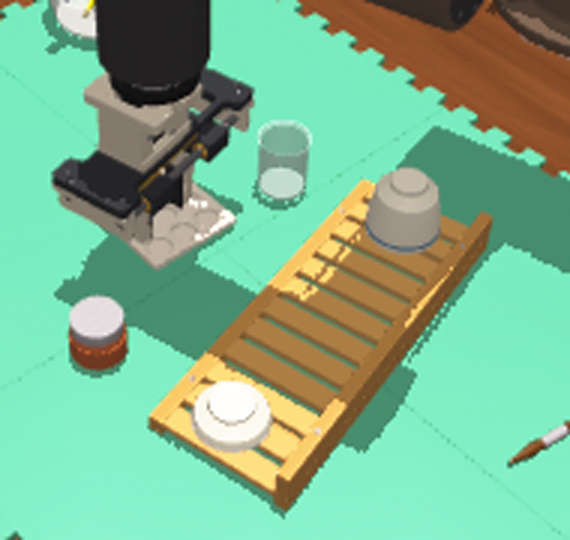

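```bash
python3 - <<'E'
from plant import vision,telemetry
import numpy as np,cv2
c=vision.capture("scene");s=telemetry.get_state();K=c["intrinsics"]
def pj(X): p=c["R"]@np.array(X)+c["t"];q=K@p;return (q[:2]/q[2]).round(1)
t=s["tcp_pos"];print(s["time_s"],t,s["contact_force"],s["joints"].round(2))
e=np.array([.9714,.2374,0]);n=np.array([-.2374,.9714,0])
for k in(-.032,0,.032):print(pj(t+k*e),((pj(t+k*e)-[270,150])*3).round(),((pj(t+k*e+[0,0,.066])-[270,150])*3).round())
from h import *
hsv=cv2.cvtColor(c["img"],cv2.COLOR_RGB2HSV)
X=cloud(c);m=(X[...,2]>.014)&(X[...,2]<.03)&(abs(X[...,0]-.615)<.1)&(abs(X[...,1]+.04)<.1)&(hsv[...,1]<60)
P=X[m];print(m.sum(),rect(P),cv2.boxPoints(rect(P)))
I=cv2.resize(c["img"][180:260,290:370,::-1],None,fx=7,fy=7,interpolation=2)
for k in(-.032,.032):
  cv2.circle(I,tuple(int(v) for v in (pj(t+k*e)-[290,180])*7),5,(0,0,255),2)
cv2.imwrite("pics/s2.png",I)
E
```

```text
5.25 [ 0.62760397 -0.03074866  0.0104966 ] [ 0.06407397 -0.34211278 -0.12862559] [ 14.97  26.56 -18.17   0.   -45.27  -1.21]
[329.8 220.8] [179. 212.] [179. 161.]
[323.  227.4] [159. 232.] [158. 181.]
[316.1 234.2] [138. 253.] [136. 201.]
482 ((589.9276733398438, -21.671234130859375), (63.668094635009766, 151.41082763671875), 88.57622528076172) [[513.45465   -51.614403 ]
 [664.8188    -55.376503 ]
 [666.4007      8.2719345]
 [515.03656    12.034035 ]]
```

View pics/s2.png

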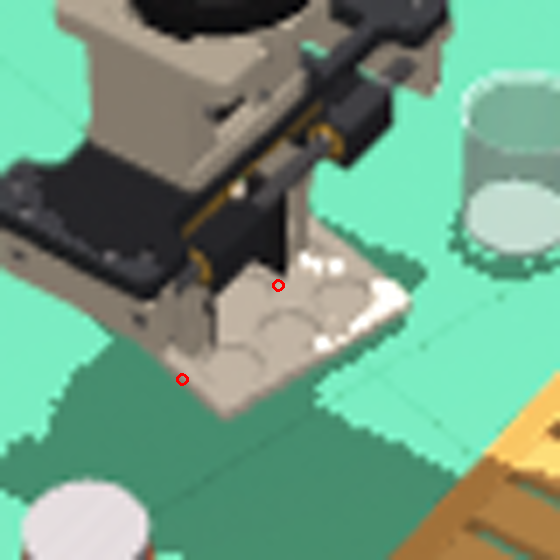

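```bash
python3 - <<'E'
from plant import vision,telemetry
from h import *
c=vision.capture("scene");X=cloud(c)
for u in (316,319,331,334):
    print(u)
    for v in range(210,242,2): print(v,c["img"][v,u],(X[v,u]*1000).round(0), "en",(X[v,u,:2]@np.array([[.9714,-.2374],[.2374,.9714]])*1000).round(0))
E
```

```text
316
210 [27 27 30] [679.   7. 137.] en [ 661. -154.]
212 [84 65 32] [675.   3. 125.] en [ 657. -158.]
214 [42 40 38] [690.  21. 140.] en [ 675. -143.]
216 [29 29 32] [691.  23. 136.] en [ 677. -142.]
218 [50 48 50] [692.  24. 130.] en [ 678. -141.]
220 [59 57 58] [687.  17. 114.] en [ 671. -147.]
222 [126 116 104] [667. -11.  73.] en [ 645. -168.]
224 [130 120 108] [666. -11.  65.] en [ 645. -169.]
226 [124 115 103] [665. -14.  54.] en [ 643. -171.]
228 [129 119 106] [664. -15.  45.] en [ 641. -172.]
230 [146 135 122] [664. -16.  36.] en [ 641. -173.]
232 [192 179 163] [659. -22.  20.] en [ 635. -178.]
234 [144 135 122] [662. -19.  17.] en [ 639. -175.]
236 [ 72 141 110] [662. -20.   8.] en [ 638. -176.]
238 [ 69 141 110] [667. -13.   9.] en [ 645. -171.]
240 [ 69 141 110] [670.  -9.   7.] en [ 649. -168.]
319
210 [89 70 34] [664.   1. 123.] en [ 645. -157.]
212 [38 38 40] [667.   5. 121.] en [ 649. -154.]
214 [38 37 41] [673.  12. 123.] en [ 657. -148.]
216 [39 36 33] [676.  16. 121.] en [ 661. -145.]
218 [122  92  36] [677.  16. 115.] en [ 662. -145.]
220 [59 49 32] [676.  15. 107.
[... 1510 characters left out ...]
17.] en [ 547. -181.]
216 [200 186 169] [579. -41.  16.] en [ 552. -177.]
218 [219 203 184] [585. -33.  18.] en [ 561. -171.]
220 [190 176 160] [592. -25.  21.] en [ 570. -165.]
222 [181 169 153] [599. -17.  23.] en [ 578. -159.]
224 [188 175 158] [602. -13.  21.] en [ 582. -156.]
226 [178 165 150] [607.  -8.  20.] en [ 588. -152.]
228 [193 179 163] [609.  -6.  15.] en [ 590. -150.]
230 [191 177 161] [618.   5.  22.] en [ 601. -142.]
232 [119 139 120] [621.   8.  18.] en [ 605. -139.]
234 [ 70 141 110] [618.   6.   7.] en [ 602. -141.]
236 [ 69 141 110] [623.  11.   6.] en [ 608. -137.]
238 [ 66 136 106] [1137.  612.  861.] en [1250.  325.]
240 [ 69 141 110] [636.  26.  12.] en [ 624. -125.]
```

The depth shows the fingertips about 24 mm higher than the reported TCP z. They passed over the palette at z≈0.034, and the palette is unmoved. I'll go back behind it and find the mat by touch.

Call:
move_arm(plan=[[0, 0.004, -0.016, 0.008, 0, 0, 0], [0, 0.004, -0.016, 0, 0, 0, 0], [0, 0.004, -0.016, 0, 0, 0, 0], [0, 0.004, -0.016, 0, 0, 0, 0], [0, 0.004, -0.016, 0, 0, 0, 0], [0, 0.004, -0.016, 0, 0, 0, 0], [0, 0, 0, -0.008, 0, 0, 0], [0, 0, 0, -0.006, 0, 0, 0], [0, 0, 0, -0.006, 0, 0, 0], [0, 0, 0, -0.002, 0, 0, 0], [0, 0, 0, 0, 0, 0, 0]])

```text
time_s: 6.68
tcp_pos: [0.6515, -0.1265, -0.0037]
eef_rot: [180.0, 0.0, -76.2]
contact_force: [-0.1, 0.6, -0.7]
gripper_width: 0.0441
gripper_force: 0.0
```

Call:
move_arm(plan=[[0, 0, 0, -0.003, 0, 0, 0], [0, 0, 0, -0.002, 0, 0, 0], [0, 0, 0, -0.002, 0, 0, 0], [0, 0, 0, 0, 0, 0, 0]])

```text
time_s: 7.18
tcp_pos: [0.6515, -0.1268, -0.0107]
eef_rot: [180.0, 0.0, -76.3]
contact_force: [0.9, -0.3, -0.4]
gripper_width: 0.0434
gripper_force: 0.0
```

```bash
python3 - <<'E'
from plant import vision,telemetry
from h import *
c=vision.capture("scene");X=cloud(c);s=telemetry.get_state();t=s["tcp_pos"];print(t,s["contact_force"])
A=np.array([[.9714,-.2374],[.2374,.9714]]);E=X[...,:2]@A;n0=(t[:2]@A);print(n0)
g=c["img"].astype(int);m=(abs(E[...,1]-n0[1]-.008)<.008)&(abs(E[...,0]-n0[0])<.05)&(g.max(-1)-g.min(-1)<45)&(X[...,2]<.09)
v,u=np.nonzero(m)
for uu in np.unique(u):
    k=v[u==uu].max();print(uu,k,(X[k,uu,2]*1000).round(1),(E[k,uu]*1000).round(0),c["img"][k,uu],end=" | ")
E
```

```text
[ 0.65153341 -0.12683565 -0.01062653] [ 0.02495689 -1.22620753 -0.1508992 ]
[ 0.60278877 -0.27788218]
285 213 45.1 [ 646. -278.] [122 114 102] | 286 214 40.7 [ 644. -276.] [126 117 105] | 287 220 15.8 [ 643. -276.] [103 129 108] | 288 220 14.4 [ 640. -275.] [130 121 107] | 289 221 13.5 [ 641. -270.] [113 123 105] | 290 221 4.7 [ 633. -274.] [100 125 104] | 291 220 7.0 [ 630. -273.] [103 126 105] | 292 219 8.9 [ 626. -272.] [69 78 68] | 300 209 11.6 [ 583. -278.] [47 82 67] | 301 209 15.4 [ 584. -272.] [27 29 28] | 302 210 13.1 [ 584. -269.] [47 81 67] | 303 209 14.0 [ 580. -269.] [52 64 55] | 304 208 16.7 [ 577. -267.] [101 126 106] | 305 207 18.5 [ 573. -266.] [114 121 104] | 306 206 8.3 [ 560. -273.] [103 135 113] |
```

Call:
move_arm(plan=[[0, 0, 0, -0.001, 0, 0, 0], [0, 0, 0, -0.001, 0, 0, 0], [0, 0, 0, 0, 0, 0, 0]])

```text
time_s: 7.6
tcp_pos: [0.6515, -0.1268, -0.0126]
eef_rot: [180.0, 0.0, -76.3]
contact_force: [0.9, 0.4, 0.3]
gripper_width: 0.0437
gripper_force: 0.0
```

Call:
move_arm(plan=[[0, 0, 0, -0.001, 0, 0, 0], [0, 0, 0, -0.001, 0, 0, 0], [0, 0, 0, 0, 0, 0, 0]])

```text
time_s: 7.98
tcp_pos: [0.6517, -0.1268, -0.0137]
eef_rot: [-180.0, -0.0, -76.2]
contact_force: [-2.2, 0.7, 5.9]
gripper_width: 0.0437
gripper_force: 3.1
```

The mat is at a reported z of about -0.0137, which is a bias of roughly -22 mm. I'll raise by 2 mm and push.

Call:
move_arm(plan=[[0, 0.003, 0.0007, 0.002, 0, 0, 0], [0, -0.0017, 0.0068, 0, 0, 0, 0], [0, -0.0017, 0.0068, 0, 0, 0, 0], [0, -0.0017, 0.0068, 0, 0, 0, 0], [0, -0.0017, 0.0068, 0, 0, 0, 0], [0, -0.0017, 0.0068, 0, 0, 0, 0], [0, -0.0017, 0.0068, 0, 0, 0, 0], [0, -0.0017, 0.0068, 0, 0, 0, 0], [0, -0.0017, 0.0068, 0, 0, 0, 0], [0, -0.0017, 0.0068, 0, 0, 0, 0], [0, -0.0017, 0.0068, 0, 0, 0, 0], [0, -0.0017, 0.0068, 0, 0, 0, 0], [0, -0.0017, 0.0068, 0, 0, 0, 0], [0, -0.0017, 0.0068, 0, 0, 0, 0], [0, -0.0017, 0.0068, 0, 0, 0, 0], [0, 0, 0, 0, 0, 0, 0]])

```text
time_s: 9.98
tcp_pos: [0.6307, -0.0303, -0.0125]
eef_rot: [-180.0, 0.0, -76.2]
contact_force: [0.9, 0.4, 0.2]
gripper_width: 0.0438
gripper_force: 0.0
```

```bash
python3 - <<'E'
from plant import vision,telemetry
import cv2
c=vision.capture("scene");cv2.imwrite("pics/s3.png",cv2.resize(c["img"][150:330,270:460,::-1],None,fx=3,fy=3,interpolation=2))
E
```

```text
(no output)
```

View pics/s3.png

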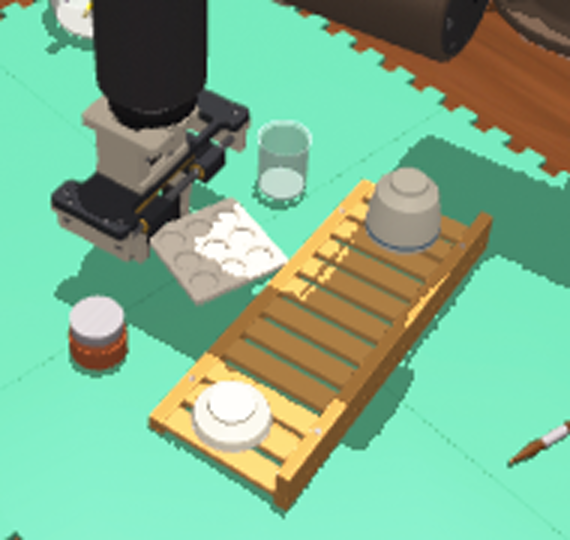

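The palette has moved about 70 mm, but it is still skewed. Its corners in the crop are (150,243), (232,200), (287,258) and (200,300), with the near corner close to the drainer at (287,258). I'll measure it.

```bash
cat >> h.py <<'E'
A=np.array([[.9714,-.2374],[.2374,.9714]])
def pal(zlo=.015,zhi=.026):
    from plant import vision,telemetry
    c=vision.capture("scene");g=c["img"].astype(int);X=cloud(c)
    E=X[...,:2]@A
    m=(g.max(-1)-g.min(-1)<45)&(g.min(-1)>125)&(X[...,2]>.012)&(X[...,2]<.034)&(E[...,0]>.51)&(E[...,0]<.70)&(E[...,1]<-.03)
    k,L,S,_=cv2.connectedComponentsWithStats(m.astype(np.uint8));j=1+S[1:,4].argmax()
    v,u=np.nonzero(L==j);P=rp(c,np.c_[u,v],.022)[:,:2]@A*1000
    q=cv2.minAreaRect(P.astype(np.float32));s=telemetry.get_state()
    print("pal en",len(P),q,cv2.boxPoints(q).round(0).tolist(),"tcp en",(s["tcp_pos"][:2]@A*1000).round(1),s["tcp_pos"][2].round(4),"F",(s["contact_force"][:2]@A).round(1),s["contact_force"][2].round(1),"t",s["time_s"])
    return c
E
python3 -c "
from h import *
c=pal()"
```

```text
pal en 926 ((596.5247802734375, -120.33494567871094), (100.26702117919922, 96.73865509033203), 66.17005157470703) [[532.0, -147.0], [621.0, -186.0], [661.0, -94.0], [573.0, -55.0]] tcp en [ 605.5 -179.6] -0.0125 F [-0.4 -0.1] 0.0 t 10.075
```

The rear corner is lodged between the two fingers. The palette is now at -24° to the edge, with its front corner touching the drainer. I'll back off, shift towards -e, and push on the trailing corner to turn it square.

Call:
move_arm(plan=[[0, 0.003, -0.0122, 0, 0, 0, 0], [0, 0.003, -0.0122, 0, 0, 0, 0], [0, -0.0107, -0.0026, 0, 0, 0, 0], [0, -0.0107, -0.0026, 0, 0, 0, 0], [0, -0.001, 0.0041, 0, 0, 0, 0], [0, -0.001, 0.0041, 0, 0, 0, 0], [0, -0.001, 0.0041, 0, 0, 0, 0], [0, -0.001, 0.0041, 0, 0, 0, 0], [0, -0.001, 0.0041, 0, 0, 0, 0], [0, -0.001, 0.0041, 0, 0, 0, 0], [0, 0, 0, 0, 0, 0, 0]])

```text
time_s: 11.45
tcp_pos: [0.6222, -0.0391, -0.0073]
eef_rot: [-178.9, -0.4, -76.2]
contact_force: [28.7, -33.8, 1.2]
gripper_width: 0.0438
gripper_force: 20.0
```

```bash
python3 -c "
from h import *
c=pal()"
```

```text
pal en 940 ((599.3629760742188, -117.79637908935547), (100.42700958251953, 95.541748046875), 70.9747085571289) [[538.0, -150.0], [628.0, -181.0], [661.0, -86.0], [571.0, -55.0]] tcp en [ 595.  -185.8] -0.0073 F [ 19.5 -39.9] 0.8 t 11.5
```

The finger caught the corner from the side. I'll retreat farther, then shift, then push.

Call:
move_arm(plan=[[0, 0.012, -0.002, -0.001, 0, 0, 0], [0, 0.003, -0.0122, 0, 0, 0, 0], [0, 0.003, -0.0122, 0, 0, 0, 0], [0, 0.003, -0.0122, 0, 0, 0, 0], [0, 0, 0, 0, 0, 0, 0]])

```text
time_s: 12.12
tcp_pos: [0.6302, -0.0755, -0.0137]
eef_rot: [180.0, -0.0, -76.3]
contact_force: [-0.1, 0.4, 0.7]
gripper_width: 0.0439
gripper_force: 0.2
```

```bash
python3 -c "
from h import *
c=pal()
X=cloud(c);E=X[...,:2]@A
for nm,(e,n) in dict(cup=(.477,.004),dish=(.742,-.003)).items(): pass
"
```

```text
pal en 939 ((603.7300415039062, -116.27029418945312), (98.21031188964844, 96.981689453125), 73.82781219482422) [[543.0, -150.0], [637.0, -177.0], [664.0, -83.0], [571.0, -56.0]] tcp en [ 594.3 -222.5] -0.0137 F [-0.5 -0.5] -0.3 t 12.175
```

Call:
move_arm(plan=[[0, 0.006, 0.0014, 0.0015, 0, 0, 0], [0, -0.0021, 0.0087, 0, 0, 0, 0], [0, -0.0021, 0.0087, 0, 0, 0, 0], [0, -0.0021, 0.0087, 0, 0, 0, 0], [0, -0.0021, 0.0087, 0, 0, 0, 0], [0, -0.001, 0.0041, 0, 0, 0, 0], [0, -0.001, 0.0041, 0, 0, 0, 0], [0, -0.001, 0.0041, 0, 0, 0, 0], [0, 0, 0, 0, 0, 0, 0]])

```text
time_s: 13.3
tcp_pos: [0.6245, -0.0255, -0.0121]
eef_rot: [180.0, 0.0, -76.2]
contact_force: [0.5, -0.9, -0.4]
gripper_width: 0.0439
gripper_force: 0.0
```

```bash
python3 -c "
from h import *
c=pal()
"
```

```text
pal en 938 ((596.3548583984375, -108.94910430908203), (98.32738494873047, 97.11060333251953), 84.75479888916016) [[544.0, -153.0], [640.0, -162.0], [649.0, -64.0], [552.0, -56.0]] tcp en [ 600.5 -173.1] -0.0122 F [-0.4 -0.4] 0.2 t 13.35
```

Call:
move_arm(plan=[[0, -0.001, 0.0041, 0, 0, 0, 0], [0, -0.0007, 0.0029, 0, 0, 0, 0], [0, 0, 0, 0, 0, 0, 0]])

```text
time_s: 13.72
tcp_pos: [0.623, -0.0187, -0.0122]
eef_rot: [180.0, 0.0, -76.2]
contact_force: [0.5, -0.3, 0.2]
gripper_width: 0.044
gripper_force: 0.0
```

```bash
python3 -c "
from h import *
c=pal()
"
```

```text
pal en 922 ((592.9209594726562, -106.93203735351562), (96.67462921142578, 97.34297180175781), 89.18270874023438) [[544.0, -155.0], [641.0, -156.0], [642.0, -59.0], [545.0, -58.0]] tcp en [ 600.7 -166.2] -0.0121 F [-0.5  0.5] 0.4 t 13.775
```

Now it is square. I'll press in small steps.

Call:
move_arm(plan=[[0, -0.0005, 0.002, 0, 0, 0, 0], [0, -0.0002, 0.001, 0, 0, 0, 0], [0, 0, 0, 0, 0, 0, 0]])

```text
time_s: 14.15
tcp_pos: [0.6228, -0.0171, -0.0119]
eef_rot: [180.0, -0.1, -76.3]
contact_force: [0.5, -6.9, 0.5]
gripper_width: 0.0438
gripper_force: 3.5
```

Call:
move_arm(plan=[[0, -0.0003, 0.0013, 0, 0, 0, 0], [0, 0, 0, 0, 0, 0, 0], [0, 0, 0, 0.0015, 0, 0, 0], [0, 0, 0, 0.002, 0, 0, 0], [0, 0, 0, 0.002, 0, 0, 0], [0, 0, 0, 0.002, 0, 0, 0]])

```text
time_s: 14.9
tcp_pos: [0.6228, -0.0169, -0.0042]
eef_rot: [180.0, -0.1, -76.3]
contact_force: [3.2, -11.9, -0.0]
gripper_width: 0.0439
gripper_force: 6.1
```

```bash
cat >> h.py <<'E'
def tilt():
    from plant import vision,telemetry
    c=vision.capture("scene");g=c["img"].astype(int);X=cloud(c);E=X[...,:2]@A
    m=(g.max(-1)-g.min(-1)<45)&(g.min(-1)>125)&(X[...,2]>.01)&(X[...,2]<.12)&(E[...,0]>.53)&(E[...,0]<.67)&(E[...,1]<.06)&(E[...,1]>-.20)
    k,L,S,_=cv2.connectedComponentsWithStats(m.astype(np.uint8));j=1+S[1:,4].argmax();m=L==j
    P=np.c_[E[m],X[m][:,2]];P=P[np.linalg.norm(P-np.median(P,0),axis=1)<.08]
    B=np.c_[P[:,0],P[:,1],np.ones(len(P))];w=np.ones(len(P))
    for _ in range(10):
        q=np.median(P,0) if _==0 else q
        U=np.linalg.svd((P-np.average(P,0,w))*w[:,None]**.5)[2][2];U*=np.sign(U[2]);r_=(P-np.average(P,0,w))@U;w=1/(1+(r_/.003)**2)
    s=telemetry.get_state()
    print("normal e,n,z",U.round(3),"tilt",np.degrees(np.arctan2(U[1],U[2])).round(1),len(P),"n,z range",np.percentile(P[:,1:],[2,98],axis=0).round(3).tolist(),"tcp en",(s["tcp_pos"][:2]@A*1000).round(1),s["tcp_pos"][2].round(4),"F",(s["contact_force"][:2]@A).round(1),s["contact_force"][2].round(1),"t",s["time_s"])
    return c
E
python3 -c "
from h import *
tilt()"
```

```text
normal e,n,z [-0.01   0.071  0.997] tilt 4.1 961 n,z range [[-0.152, 0.017], [-0.061, 0.03]] tcp en [ 601.  -164.3] -0.0039 F [  0.6 -11.5] -0.5 t 14.95
```

The lift by friction works: 4° of tilt with the press at 11.5 N. I continue along the arc.

Call:
move_arm(plan=[[0, 0, 0, 0.0025, 0, 0, 0], [0, 0, 0, 0.0025, 0, 0, 0], [0, -0.0001, 0.0004, 0.0025, 0, 0, 0], [0, -0.0001, 0.0006, 0.0025, 0, 0, 0]])

```text
time_s: 15.45
tcp_pos: [0.6226, -0.016, 0.006]
eef_rot: [180.0, -0.1, -76.3]
contact_force: [3.8, -12.5, 1.0]
gripper_width: 0.0437
gripper_force: 6.6
```

```bash
python3 -c "
from h import *
tilt()"
```

```text
normal e,n,z [-0.005  0.187  0.982] tilt 10.8 1001 n,z range [[-0.15, 0.018], [-0.061, 0.04]] tcp en [ 601.1 -163.3] 0.0064 F [  0.5 -12.4] 1.9 t 15.5
```

Call:
move_arm(plan=[[0, -0.0001, 0.0004, 0.0025, 0, 0, 0], [0, -0.0001, 0.0004, 0.0025, 0, 0, 0], [0, -0.0001, 0.0005, 0.0025, 0, 0, 0], [0, -0.0001, 0.0006, 0.0025, 0, 0, 0], [0, -0.0002, 0.0007, 0.0025, 0, 0, 0], [0, -0.0002, 0.0007, 0.0025, 0, 0, 0]])

```text
time_s: 16.25
tcp_pos: [0.6219, -0.0126, 0.0213]
eef_rot: [-180.0, -0.1, -76.3]
contact_force: [1.4, -11.8, 3.4]
gripper_width: 0.044
gripper_force: 5.7
```

```bash
python3 -c "
from h import *
tilt()"
```

```text
normal e,n,z [-0.005  0.343  0.939] tilt 20.1 1034 n,z range [[-0.146, 0.021], [-0.061, 0.055]] tcp en [ 601.2 -159.8] 0.0216 F [ -0.9 -11.2] 3.3 t 16.3
```

Call:
move_arm(plan=[[0, -0.0003, 0.001, 0.0028, 0, 0, 0], [0, -0.0003, 0.0011, 0.0027, 0, 0, 0], [0, -0.0003, 0.0012, 0.0027, 0, 0, 0], [0, -0.0003, 0.0013, 0.0027, 0, 0, 0], [0, -0.0003, 0.0014, 0.0027, 0, 0, 0], [0, -0.0004, 0.0015, 0.0025, 0, 0, 0], [0, -0.0004, 0.0016, 0.0025, 0, 0, 0]])

```text
time_s: 17.18
tcp_pos: [0.6197, -0.0028, 0.0401]
eef_rot: [-179.9, -0.1, -76.3]
contact_force: [1.7, -7.5, 3.4]
gripper_width: 0.0439
gripper_force: 4.1
```

```bash
python3 -c "
from h import *
tilt()"
```

```text
normal e,n,z [-0.008  0.571  0.821] tilt 34.8 1011 n,z range [[-0.136, 0.018], [-0.062, 0.069]] tcp en [ 601.5 -149.6] 0.0404 F [-0.4 -6.8] 4.0 t 17.225
```

Call:
move_arm(plan=[[0, -0.0006, 0.0024, 0.0028, 0, 0, 0], [0, -0.0006, 0.0024, 0.0028, 0, 0, 0], [0, -0.0006, 0.0025, 0.0028, 0, 0, 0], [0, -0.0006, 0.0026, 0.0027, 0, 0, 0], [0, -0.0007, 0.0029, 0.0024, 0, 0, 0], [0, -0.0007, 0.003, 0.0023, 0, 0, 0], [0, 0, 0, 0, 0, 0, 0]])

```text
time_s: 18.1
tcp_pos: [0.6162, 0.0135, 0.0564]
eef_rot: [-179.9, -0.1, -76.2]
contact_force: [0.9, -6.4, 7.2]
gripper_width: 0.0439
gripper_force: 3.9
```

```bash
python3 -c "
from h import *
tilt()"
```

```text
normal e,n,z [-0.005  0.777  0.63 ] tilt 51.0 941 n,z range [[-0.12, 0.016], [-0.063, 0.085]] tcp en [ 601.7 -133.2] 0.0564 F [-0.9 -6. ] 6.5 t 18.15
```

Call:
move_arm(plan=[[0, -0.0007, 0.003, 0.0026, 0, 0, 0], [0, -0.0007, 0.003, 0.0023, 0, 0, 0], [0, -0.0008, 0.0031, 0.002, 0, 0, 0], [0, -0.0008, 0.0032, 0.0018, 0, 0, 0], [0, -0.0008, 0.0033, 0.0016, 0, 0, 0], [0, -0.0008, 0.0033, 0.0015, 0, 0, 0], [0, -0.0009, 0.0036, 0.0012, 0, 0, 0], [0, -0.0009, 0.0037, 0.001, 0, 0, 0]])

```text
time_s: 19.15
tcp_pos: [0.609, 0.0407, 0.0694]
eef_rot: [-180.0, -0.0, -76.2]
contact_force: [0.4, -4.2, 6.3]
gripper_width: 0.0436
gripper_force: 3.6
```

```bash
python3 -c "
from h import *
tilt()"
```

```text
normal e,n,z [-0.008  0.954  0.299] tilt 72.6 723 n,z range [[-0.094, 0.016], [-0.062, 0.101]] tcp en [ 601.4 -104.7] 0.0696 F [-1.3 -2.6] 5.0 t 19.2
```

Call:
move_arm(plan=[[0, -0.0009, 0.0037, 0.0009, 0, 0, 0], [0, -0.0009, 0.0038, 0.0007, 0, 0, 0], [0, -0.0009, 0.0039, 0.0005, 0, 0, 0], [0, -0.0009, 0.0039, 0.0004, 0, 0, 0], [0, -0.0009, 0.0039, 0.0003, 0, 0, 0], [0, -0.0009, 0.0039, 0.0002, 0, 0, 0], [0, -0.0009, 0.0039, 0, 0, 0, 0]])

```text
time_s: 20.08
tcp_pos: [0.6032, 0.0669, 0.0754]
eef_rot: [-179.9, -0.1, -76.2]
contact_force: [-8.4, -4.6, 28.7]
gripper_width: 0.0436
gripper_force: 14.3
```

```bash
python3 -c "
from h import *
tilt()"
```

```text
normal e,n,z [-0.001 -0.515  0.857] tilt -31.0 110 n,z range [[-0.072, 0.096], [-0.059, 0.106]] tcp en [601.8 -77.8] 0.0754 F [-8.7 -3.2] 27.3 t 20.125
```

The palette is about upright, and the tip is bearing down in the notch at 28 N. I'll relieve it upward, then push on.

Call:
move_arm(plan=[[0, 0, 0, 0.004, 0, 0, 0], [0, -0.0005, 0.002, 0, 0, 0, 0]])

```text
time_s: 20.38
tcp_pos: [0.602, 0.07, 0.0761]
eef_rot: [-180.0, 0.0, -76.3]
contact_force: [-0.6, -1.8, 8.9]
gripper_width: 0.0444
gripper_force: 4.5
```

```bash
python3 - <<'E'
from h import *
c=tilt()
cv2.imwrite("pics/s4.png",cv2.resize(c["img"][150:330,270:460,::-1],None,fx=3,fy=3,interpolation=2))
E
```

```text
normal e,n,z [-0.008 -0.547  0.837] tilt -33.2 98 n,z range [[-0.071, 0.096], [-0.058, 0.107]] tcp en [601.4 -74.9] 0.0761 F [-1.7 -0.8] 6.7 t 20.425
```

View pics/s4.png

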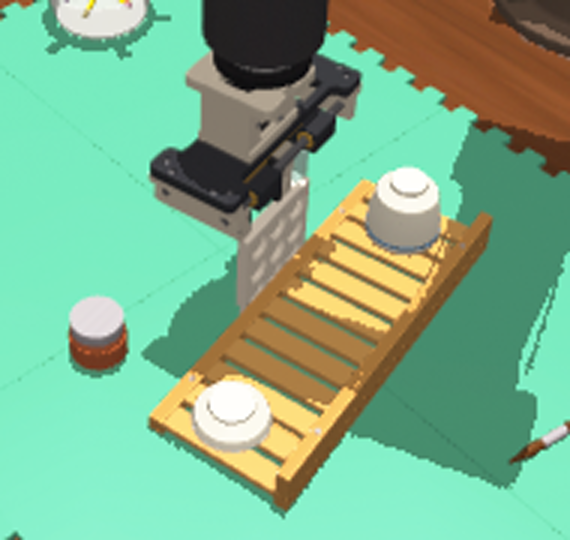

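The picture shows the palette standing upright at crop (275,255), against the front edge with its wells towards the drainer. I'll push it over.

Call:
move_arm(plan=[[0, -0.0009, 0.0039, 0.001, 0, 0, 0], [0, -0.0009, 0.0039, 0.0005, 0, 0, 0], [0, -0.0009, 0.0039, 0, 0, 0, 0], [0, -0.0009, 0.0039, 0, 0, 0, 0], [0, -0.0009, 0.0039, 0, 0, 0, 0]])

```text
time_s: 21.05
tcp_pos: [0.5971, 0.0895, 0.077]
eef_rot: [180.0, 0.0, -76.3]
contact_force: [0.5, 0.2, -0.9]
gripper_width: 0.0439
gripper_force: 0.0
```

```bash
python3 -c "
from h import *
tilt()"
```

```text
normal e,n,z [-0.007 -0.977  0.215] tilt -77.6 201 n,z range [[-0.059, 0.029], [-0.039, 0.104]] tcp en [601.3 -54.5] 0.077 F [0.3 0.8] 0.4 t 21.1
```

Call:
move_arm(plan=[[0, -0.0009, 0.0039, 0, 0, 0, 0], [0, -0.0009, 0.0039, 0, 0, 0, 0], [0, -0.0009, 0.0039, 0, 0, 0, 0], [0, 0, 0, 0, 0, 0, 0], [0, 0, 0, 0, 0, 0, 0]])

```text
time_s: 21.72
tcp_pos: [0.5947, 0.1009, 0.0773]
eef_rot: [180.0, -0.0, -76.2]
contact_force: [0.2, 0.3, 0.1]
gripper_width: 0.044
gripper_force: 0.0
```

```bash
python3 - <<'E'
from h import *
c=tilt()
I=cv2.resize(c["img"][150:330,270:460,::-1],None,fx=3,fy=3,interpolation=2)
cv2.imwrite("pics/s5.png",I)
E
```

```text
normal e,n,z [0.028 0.02  0.999] tilt 1.2 951 n,z range [[-0.083, 0.027], [0.007, 0.041]] tcp en [601.7 -43.3] 0.0774 F [-0.7 -0.8] 0.5 t 21.775
```

It has fallen flat, wells down. I'll retreat behind it and measure its pose.

Call:
move_arm(plan=[[0, 0.004, -0.0165, 0, 0, 0, 0], [0, 0.004, -0.0165, 0, 0, 0, 0], [0, 0.004, -0.0165, 0, 0, 0, 0], [0, 0.004, -0.0165, 0, 0, 0, 0], [0, 0.004, -0.0165, 0, 0, 0, 0], [0, 0, 0, 0, 0, 0, 0]])

```text
time_s: 22.52
tcp_pos: [0.615, 0.0168, 0.0772]
eef_rot: [180.0, -0.0, -76.4]
contact_force: [-0.3, 0.2, -0.3]
gripper_width: 0.0439
gripper_force: 0.0
```

```bash
cat >> h.py <<'E'
def pal2():
    from plant import vision,telemetry
    s=telemetry.get_state();c=vision.capture("scene");g=c["img"].astype(int);X=cloud(c);E=X[...,:2]@A
    m=(g.max(-1)-g.min(-1)<45)&(g.min(-1)>110)&(X[...,2]>.027)&(X[...,2]<.048)&(E[...,0]>.52)&(E[...,0]<.70)&(E[...,1]>-.105)
    k,L,S,_=cv2.connectedComponentsWithStats(m.astype(np.uint8));j=1+S[1:,4].argmax()
    v,u=np.nonzero(L==j);P=E[L==j]*1000;z=X[L==j][:,2];q=cv2.minAreaRect((rp(c,np.c_[u,v],.034)[:,:2]@A*1000).astype(np.float32))
    print("z",np.percentile(z,[5,50,95]).round(4),len(P),q,cv2.boxPoints(q).round(0).tolist(),"tcp en",(s["tcp_pos"][:2]@A*1000).round(1),s["tcp_pos"][2].round(4),"F",(s["contact_force"][:2]@A).round(1),s["contact_force"][2].round(1),"t",s["time_s"])
    return c
E
python3 -c "
from h import *
pal2()"
```

```text
z [0.0288 0.0371 0.0402] 1025 ((597.7417602539062, -38.148582458496094), (97.13671112060547, 99.48605346679688), 89.75635528564453) [[548.0, -87.0], [647.0, -87.0], [648.0, 10.0], [548.0, 11.0]] tcp en [ 601.4 -129.7] 0.0772 F [-0.2  0.2] -0.3 t 22.525
```

Call:
move_arm(plan=[[0, 0, 0, -0.02, 0, 0, 0], [0, 0, 0, -0.02, 0, 0, 0], [0, 0, 0, -0.02, 0, 0, 0], [0, 0, 0, -0.0125, 0, 0, 0], [0, 0, 0, 0, 0, 0, 0], [0, -0.0014, 0.0058, 0, 0, 0, 0], [0, -0.0014, 0.0058, 0, 0, 0, 0], [0, -0.0014, 0.0058, 0, 0, 0, 0], [0, -0.0014, 0.0058, 0, 0, 0, 0], [0, -0.0014, 0.0058, 0, 0, 0, 0], [0, -0.0014, 0.0058, 0, 0, 0, 0], [0, 0, 0, 0, 0, 0, 0]])

```text
time_s: 24.08
tcp_pos: [0.6063, 0.0536, 0.0049]
eef_rot: [-180.0, 0.0, -76.2]
contact_force: [-0.3, -0.4, 0.8]
gripper_width: 0.0437
gripper_force: 0.0
```

```bash
python3 -c "
from h import *
pal2()"
```

```text
z [0.0288 0.0373 0.0401] 1034 ((597.0554809570312, -31.409046173095703), (97.91427612304688, 98.28608703613281), 89.91456604003906) [[548.0, -80.0], [646.0, -80.0], [646.0, 17.0], [548.0, 18.0]] tcp en [601.7 -91.8] 0.0049 F [-0.3 -0.3] 0.8 t 24.075
```

Call:
move_arm(plan=[[0, -0.0014, 0.0058, 0, 0, 0, 0], [0, -0.0014, 0.0058, 0, 0, 0, 0], [0, -0.0014, 0.0058, 0, 0, 0, 0], [0, -0.0014, 0.0058, 0, 0, 0, 0], [0, -0.0014, 0.0058, 0, 0, 0, 0], [0, -0.0014, 0.0058, 0, 0, 0, 0], [0, -0.0007, 0.0029, 0, 0, 0, 0], [0, -0.0005, 0.002, 0, 0, 0, 0], [0, 0, 0, 0, 0, 0, 0]])

```text
time_s: 25.25
tcp_pos: [0.5968, 0.093, 0.0049]
eef_rot: [-180.0, 0.0, -76.2]
contact_force: [0.6, -0.2, -0.0]
gripper_width: 0.0439
gripper_force: 0.0
```

```bash
python3 -c "
from h import *
pal2()"
```

```text
z [0.0287 0.0373 0.0401] 1072 ((597.5950927734375, 8.097526550292969), (97.18683624267578, 98.7990493774414), 89.75637817382812) [[548.0, -40.0], [647.0, -41.0], [647.0, 56.0], [548.0, 57.0]] tcp en [601.8 -51.4] 0.0049 F [ 0.5 -0.3] -0.0 t 25.25
```

Now I'll creep until it touches the fence.

Call:
move_arm(plan=[[0, -0.0005, 0.002, 0, 0, 0, 0], [0, -0.0005, 0.002, 0, 0, 0, 0], [0, -0.0002, 0.001, 0, 0, 0, 0], [0, 0, 0, 0, 0, 0, 0]])

```text
time_s: 25.8
tcp_pos: [0.5956, 0.098, 0.0049]
eef_rot: [-180.0, 0.0, -76.2]
contact_force: [-0.5, -0.8, 0.4]
gripper_width: 0.0439
gripper_force: 0.1
```

Call:
move_arm(plan=[[0, -0.0002, 0.001, 0, 0, 0, 0], [0, -0.0002, 0.001, 0, 0, 0, 0], [0, 0, 0, 0, 0, 0, 0]])

```text
time_s: 26.18
tcp_pos: [0.5952, 0.1, 0.0049]
eef_rot: [-180.0, 0.0, -76.2]
contact_force: [-0.5, -1.3, -0.7]
gripper_width: 0.0437
gripper_force: 0.1
```

Call:
move_arm(plan=[[0, -0.0002, 0.001, 0, 0, 0, 0], [0, -0.0002, 0.001, 0, 0, 0, 0], [0, 0, 0, 0, 0, 0, 0]])

```text
time_s: 26.55
tcp_pos: [0.5946, 0.1006, 0.0048]
eef_rot: [179.9, -0.1, -76.3]
contact_force: [1.2, -6.6, 0.7]
gripper_width: 0.0437
gripper_force: 3.5
```

It touches the fence at n≈-0.0435, where I predicted it. I'll withdraw straight back, then rise.

Call:
move_arm(plan=[[0, 0.0007, -0.003, 0, 0, 0, 0], [0, 0.004, -0.0165, 0, 0, 0, 0], [0, 0.004, -0.0165, 0, 0, 0, 0], [0, 0.004, -0.0165, 0, 0, 0, 0], [0, 0.004, -0.0165, 0.03, 0, 0, 0], [0, 0.004, -0.0165, 0.05, 0, 0, 0], [0, 0, 0, 0.06, 0, 0, 0], [0, 0, 0, 0.06, 0, 0, 0], [0, 0, 0, 0, 0, 0, 0]])

```text
time_s: 27.68
tcp_pos: [0.6186, 0.0157, 0.211]
eef_rot: [-179.4, -0.0, -76.3]
contact_force: [-0.2, 0.2, -1.2]
gripper_width: 0.0436
gripper_force: 0.0
```

```bash
python3 - <<'E'
from h import *
c=pal2()
cv2.imwrite("pics/s6.png",cv2.resize(c["img"][130:340,270:500,::-1],None,fx=2.8,fy=2.8,interpolation=2))
E
```

```text
z [0.0298 0.0374 0.04  ] 988 ((596.9183959960938, 12.118719100952148), (97.9541244506836, 87.79238891601562), 0.13781489431858063) [[548.0, 56.0], [548.0, -32.0], [646.0, -32.0], [646.0, 56.0]] tcp en [ 604.7 -131.6] 0.211 F [-0.1  0.3] -1.2 t 27.675
```

View pics/s6.png

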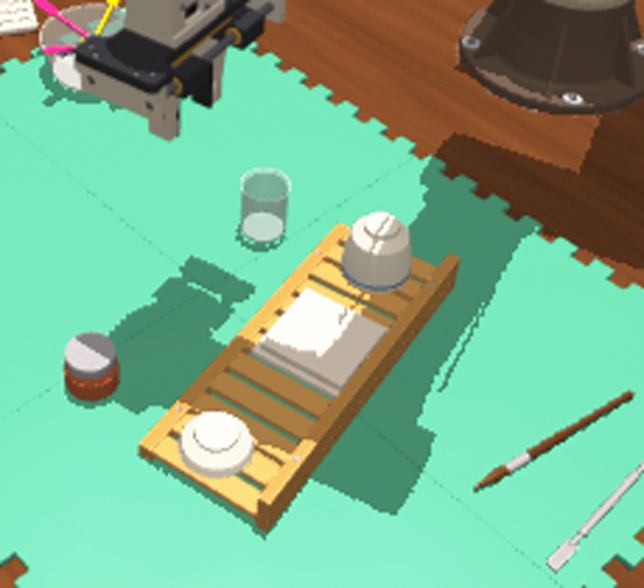

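The palette lies wells-down and square against the fence at crop (320,345), between the cup at (375,250) and the dish at (215,440). The other things in the crop look undisturbed, and the gripper is clear.

```bash
python3 -c "
from plant import workorder
print(workorder.close_job())"
```

```text
the job is handed in; nothing more can be done
None
```

The job is handed in at about 28 s: the palette lies wells-down and square against the back fence, between the cup and the dish, with the arm clear; the hand-in returned no verdict.

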